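# Put the archive desk's kit back into its foam cut-outs

### The job

Tidy the archive desk: put the paste jar, the stand loupe, the office stamp and the portable drive each into the foam cut-out that is made for its shape and size, standing upright and fully down on the floor of the cut-out (push the drive all the way down into its narrow slot). Never let any of the four fall over, and leave the paperweight and the eraser where they are.

Things in the scene. Friction and masses are not known exactly. Their poses are not given: they have to be found in the camera images.
- jar: Paste jar, standing upright: round amber glass body 56 mm across and 46 mm high, with a white screw cap 48 mm across on top; 64 mm high overall, about 180 g. Grip it by the glass body, about 35 mm up. Origin: centre of its underside; z up.
- loupe: Stand loupe, upright: a small black cylinder 38 mm across with an aluminium band and an aluminium top ring (34 mm across); 44 mm high overall, straight sides to 36 mm, about 60 g. Origin: centre of its underside; z up.
- stamp: Self-inking office stamp, upright: grey base 60 mm (its x) by 34 mm (its y), 22 mm high, and on it a black housing 48 mm (x) by 28 mm (y) rising to 62 mm, with a small paper label on top; about 110 g. Grip the housing across its 28 mm, about 40 to 45 mm up. Either way round is right. Origin: centre of its underside; z up.
- drive: Portable disk drive standing on its narrow edge: an aluminium slab with black ends, 64 mm long (its x), 16 mm thick (its y), 75 mm high, about 160 g. Grip it across its thickness in the upper part, 50 to 60 mm up. Either way round is right. Origin: centre of its underside; z up.
- jar_mount: A dark foam block with one cut-out, lying flat on the desk, fixed there; the cut-out has a light brown floor 4 mm above the desk. 88 x 88 mm, 12 mm high; the cut-out is the large round one, 68 mm across, 8 mm deep, at the centre. Origin: centre of its underside; z up.
- loupe_mount: A dark foam block with one cut-out, lying flat on the desk, fixed there; the cut-out has a light brown floor 4 mm above the desk. 72 x 72 mm, 12 mm high; the cut-out is the small round one, 50 mm across, 8 mm deep, at the centre. Origin: centre of its underside; z up.
- stamp_mount: A dark foam block with one cut-out, lying flat on the desk, fixed there; the cut-out has a light brown floor 4 mm above the desk. 92 mm (its x) x 66 mm (its y), 12 mm high; the cut-out is the broad rectangle, 72 mm along x by 46 mm along y, 8 mm deep, at the centre. Origin: centre of its underside; z up.
- drive_mount: A dark foam block with one cut-out, lying flat on the desk, fixed there; the cut-out has a light brown floor 4 mm above the desk. 100 mm (its x) x 60 mm (its y), 34 mm high, the tall one; the cut-out is a narrow slot, 76 mm along x by 24 mm along y, 30 mm deep, at the centre. Origin: centre of its underside; z up.
- weight: Bystander: low brass paperweight, 42 mm across and 20 mm high with a small knob to 28 mm, loose. To be left where it is. Origin: centre of its underside; z up.
- eraser: Bystander: white eraser in a blue sleeve, 44 x 20 x 13 mm, loose. To be left where it is. Origin: centre of its underside; z up.
There are look-alikes about, which are no part of the job. Leave any orange look-alike of the drive_mount alone.

How it is judged:
By the outcome, as a careful person would: the job done as asked, in the order asked, and still so for the second after the job is handed in, with the robot touching nothing.
It also fails if it takes over 99 s, if anything falls off the work surface, if the arm or the gripper's body presses on something with over 40 N, if the wrist force passes 120 N, or if a joint passes its speed limit or range.

### The arm

A 6-joint arm with a two-finger parallel gripper is mounted at the origin on the work surface. World frame = base frame: x ahead of the robot, y to its left, z up, the work surface at z = 0. Lengths are in m, angles in rad, forces in N, time in s.
With the tool pointing down it reaches from about 0.325 to 0.9 m from the base axis. Payload 3.5 kg.
Tool frame: the origin (TCP) lies midway between the tips of the shut fingers; the grasp point (between the pads) lies 19 mm behind it; z points along the fingers, y is the line along which they close (so a half turn about z gives the same grasp; the last joint's range is limited). The gripper opens to 85 mm and grips with 20 to 120 N. Pads are 22 mm wide; open, the fingers measure 114 mm over their backs; the gripper's body (76 mm by 85 mm) begins 54 mm behind the grasp point. The pads swing forward as they close: fully open they stand 13 mm farther back than shut.
Start: joints at [-1.362, 0.276, -0.026, 1.268, 0, 1.467], TCP at [0.192, -0.595, 0.231] pointing down, gripper open.
Joint ranges: [-3.12, 3.12], [-0.85, 1.88], [-1.08, 1.24], [-1.95, 2.15], [-1.57, 1.53], [-3.14, 3.14]. Speed limits (rad/s): [2.57, 2.57, 3.14, 3.14, 3.14, 3.14].

### API

Orientations are given as a unit quaternion [w, x, y, z].
In Python, from plant import * gives the robot as it stands.
- The arm moves only by the tool play_rows, never from a script. Its argument "rows" is a list of rows, each a list of 3 entries, a list of its own where there are three numbers: the turn, a rotation vector about the tool's x, y, z in degrees, then the shift along the tool's x, y, z in mm, then the gripper command: -1 is shut, 1 is fully open, values between are in proportion. A call has 1 to 10 rows; each row is the pose to reach, as a shift and turn from the pose commanded when the call began, along the tool's axes at that moment; what a row does not reach only later rows make up. A row lasts 1/12 s, in which the tool goes at most 41.7 mm and 7.16 degrees, less where a joint would pass 70% of its speed; a pose out of reach is approached as far as the arm can. A call with a gripper value outside its range is refused whole. The fingers move at their own pace and stop on an object; "force" is the grip in N (left out, the last holds). Time passes only in rows, so rows that repeat a pose let the fingers close. It gives the time, the measured TCP pose, the force, the opening and the grip force at its end, in the units of the state.
- observe(): the state, without advancing time (a new reading comes with each control period).
- grab_frame(name): name is "side" or "top"; returns a dict with "color" (384x512x3 uint8, blue, green, red), "intrinsics" (3x3 intrinsics, pixels), "pose" (4x4, takes a point from camera to world coordinates). Camera axes: x right, y down, z forward; pixel columns grow to the right and rows downward; lengths in m; the calibration is good to about 2 mm. A picture is of the moment at which its call begins. There is no depth.
- finish_job(): hands the job in; it is judged then, once.
Trained networks look in the newest picture that a camera, given by its name, has taken for a name from the list of things; names that differ only in an ending like _2 or _b are one class to them, and where a whole thing is asked for, a point or a joint stands for the part that bears it (a point fixed in the world has none). Each returns a list of dicts, best first, with "conf" (0 to 1); they miss things now and then, are a little off and sometimes report something else, mostly with a low value. They report only what shows in the picture. A call takes as long as a camera call. They do not tell look-alikes from the thing itself.
- boxes_of(camera, target): "rect" ([left, top, width, height] in pixels, round what is visible of it).
The state is a dict: "t": time; "q": joint angles; "joint_vel": joint speeds; "joint_efforts": joint torques, N m; "position": TCP position; "orientation": TCP orientation; "ft_force": force on the tool from outside, world axes, zero at the start; "torque": the same for the moment, N m; "opening": opening from 0.0 (shut) to 1.0 (fully open); "finger_force": force on a finger pad.
Only numpy, scipy, OpenCV 4.12 (cv2) and the standard library are available. Lean on these libraries where they do the work, as an engineer would, in place of code of your own. Each camera call takes 0.05 s, during which the arm holds its last target. There are 200 camera calls.

## Working session

There is one attempt and no reset: what is moved stays moved. The work goes in short steps, Python scripts to look and compute and a tool call to move; the robot and the scene stay as the last step left them, time stands still between calls to the robot, and variables do not carry over. Pictures are saved under pics/ and viewed, at most 14 in all, crops included, and the job is handed in when it is done.

Besides the shell and the picture viewer there is one more tool, called as name(argument=value, ...), one argument or row to a line, values as JSON. play_rows: Moves the arm, as the interface text tells. Its arguments: {"type":"object","properties":{"rows":{"type":"array","items":{"type":"array"}},"force":{"type":"number"}},"required":["rows"]}

```bash
mkdir -p pics; ls; cat > h.py <<'E'
from plant import *
import numpy as np, cv2
from scipy.spatial.transform import Rotation as R
def pix2w(f,u,v,z):
    K=np.array(f["intrinsics"]);T=np.array(f["pose"])
    d=T[:3,:3]@np.linalg.inv(K)@np.array([u,v,1.]);o=T[:3,3]
    return o+d*(z-o[2])/d[2]
def w2pix(f,p):
    K=np.array(f["intrinsics"]);T=np.array(f["pose"])
    c=T[:3,:3].T@(np.array(p)-T[:3,3]);q=K@c;return q[:2]/q[2]
E
python3 - <<'E'
from h import *
N="jar loupe stamp drive jar_mount loupe_mount stamp_mount drive_mount weight eraser".split()
for c in("top","side"):
    f=grab_frame(c);cv2.imwrite(f"pics/{c}0.png",f["color"]);print(c,np.round(f["pose"],3).tolist(),np.round(f["intrinsics"],1).tolist())
    for n in N:
        for b in boxes_of(c,n)[:3]:
            l,t,w,h=b["rect"];print(n,np.round(b["rect"]).astype(int).tolist(),round(b["conf"],2),np.round(pix2w(f,l+w/2,t+h/2,0.012),3).tolist())
s=observe();print(s["position"],s["orientation"],s["ft_force"])
E
```

```text
pics
top [[0.001, -0.998, 0.067, 0.443], [-1.0, -0.001, 0.002, 0.037], [-0.002, -0.067, -0.998, 1.243], [0.0, 0.0, 0.0, 1.0]] [[457.2, 0.0, 257.5], [0.0, 457.2, 198.8], [0.0, 0.0, 1.0]]
jar [299, 217, 25, 21] 0.89 [0.449, -0.106, 0.012]
loupe [157, 242, 14, 11] 0.63 [0.395, 0.29, 0.012]
drive [201, 148, 26, 16] 0.75 [0.642, 0.156, 0.012]
drive [209, 208, 36, 37] 0.43 [0.451, 0.121, 0.012]
jar_mount [212, 209, 33, 36] 0.89 [0.45, 0.116, 0.012]
loupe_mount [202, 147, 29, 17] 0.34 [0.643, 0.15, 0.012]
stamp_mount [301, 133, 40, 37] 0.83 [0.655, -0.134, 0.012]
drive_mount [74, 223, 34, 44] 0.76 [0.401, 0.485, 0.012]
drive_mount [101, 170, 30, 35] 0.73 [0.556, 0.422, 0.012]
drive_mount [156, 144, 27, 40] 0.72 [0.621, 0.277, 0.012]
weight [386, 236, 23, 23] 0.66 [0.395, -0.337, 0.012]
weight [352, 196, 18, 15] 0.45 [0.513, -0.239, 0.012]
eraser [266, 179, 18, 14] 0.52 [0.56, -0.006, 0.012]
side [[-0.752, -0.41, 0.517, -0.049], [-0.659, 0.469, -0.587, 0.677], [-0.002, -0.782, -0.623, 0.739], [0.0, 0.0, 0.0, 1.0]] [[409.4, 0.0, 254.0], [0.0, 409.4, 193.0], [0.0, 0.0, 1.0]]
jar [292, 171, 20,
[... 292 characters left out ...]
r_mount [219, 216, 51, 39] 0.62 [0.457, 0.136, 0.012]
jar_mount [318, 136, 30, 18] 0.41 [0.525, -0.377, 0.012]
jar_mount [308, 159, 10, 10] 0.38 [0.511, -0.243, 0.012]
loupe_mount [317, 135, 29, 17] 0.74 [0.532, -0.379, 0.012]
stamp_mount [247, 153, 18, 19] 0.58 [0.65, -0.128, 0.012]
drive_mount [102, 262, 51, 42] 0.92 [0.554, 0.42, 0.012]
drive_mount [136, 215, 46, 38] 0.84 [0.623, 0.276, 0.012]
drive_mount [116, 316, 60, 58] 0.79 [0.4, 0.486, 0.012]
weight [308, 158, 9, 11] 0.55 [0.514, -0.241, 0.012]
eraser [245, 185, 14, 17] 0.65 [0.558, -0.003, 0.012]
[ 0.1917326  -0.59486517  0.23132544] [7.50802183e-07 9.87874077e-01 1.55257232e-01 1.94900810e-05] [-0.55881161  0.32376954  0.93980805]
```

```bash
python3 -c "
import cv2
for c in('top','side'):
    i=cv2.imread(f'pics/{c}0.png');cv2.imwrite(f'pics/{c}0b.png',cv2.resize(i,(800,600),interpolation=cv2.INTER_CUBIC))"
```

```text
(no output)
```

View pics/top0b.png

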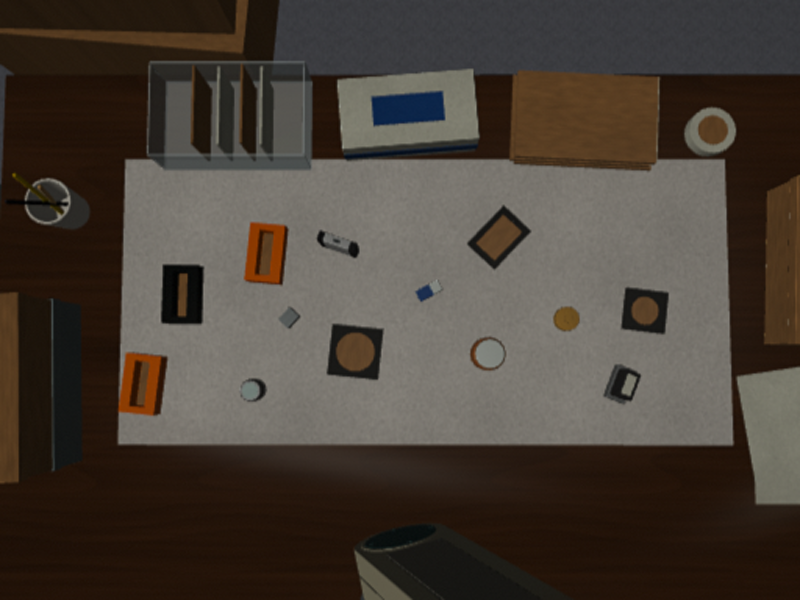

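View pics/side0b.png

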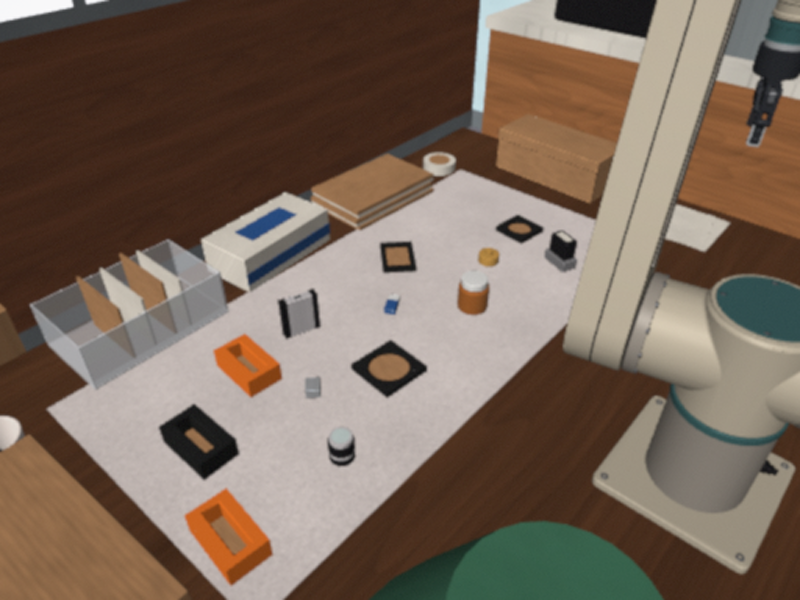

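The black tall mount at top-image (182,294) of 800x600 fits `drive_mount`. The orange ones at (266,253) and (142,383) are look-alikes. The large round cut-out (355,351) is `jar_mount`, the small round one (645,310) is `loupe_mount`, and the rectangle (499,237) is `stamp_mount`. The jar is at (488,353), the loupe at (252,390), the stamp at (623,383) and the drive at (338,243). I'll confirm these in an enlarged composite.

```bash
python3 - <<'E'
import cv2,numpy as np
t=cv2.imread('pics/top0.png');s=cv2.imread('pics/side0.png')
k=.64
P=[(t,488,353),(t,252,390),(t,623,383),(t,338,243),(t,355,351),(t,645,310),(t,499,237),(t,182,294),(s,473,292),(s,342,445),(s,562,250),(s,300,313)]
T=[]
for i,u,v in P:
    u=int(u*k);v=int(v*k);c=cv2.resize(i[v-25:v+25,u-25:u+25],(200,200),interpolation=cv2.INTER_CUBIC);T.append(np.clip(c*1.4,0,255).astype(np.uint8));print(u-25,v-25)
cv2.imwrite('pics/tiles.png',np.vstack([np.hstack(T[j:j+4]) for j in(0,4,8)]))
E
```

```text
287 200
136 224
373 220
191 130
202 199
387 173
294 126
91 163
277 161
193 259
334 135
167 175
```

View pics/tiles.png

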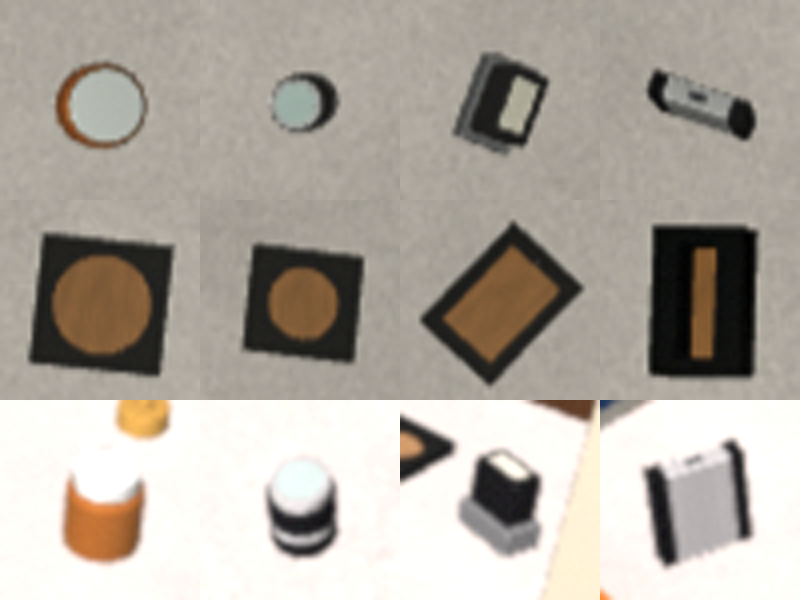

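The tiles confirm the choice: big and small round, rectangle and black narrow slot, plus four upright objects. Next I'll fit poses by silhouette in both cameras.

```bash
cat > fit.py <<'E'
from h import *
from scipy.optimize import minimize
def box(a,b,z0,z1): return [(sx*a/2,sy*b/2,z) for sx in(-1,1) for sy in(-1,1) for z in(z0,z1)]
def cyl(d,z0,z1): return [(d/2*np.cos(t),d/2*np.sin(t),z) for t in np.arange(0,6.28,.2) for z in(z0,z1)]
M=dict(jar=cyl(56,0,46)+cyl(48,46,64),loupe=cyl(38,0,36)+cyl(34,36,44),stamp=box(60,34,0,22)+box(48,28,22,62),drive=box(64,16,0,75),
 jar_mount=box(88,88,0,12),loupe_mount=box(72,72,0,12),stamp_mount=box(92,66,0,12),drive_mount=box(100,60,0,34))
S=6
def mask(f,p,h,r=26,thr=None):
    u,v=w2pix(f,[p[0],p[1],h/2]);l=max(int(u)-r,0);t=max(int(v)-r,0)
    c=cv2.resize(f["color"][t:t+2*r,l:l+2*r],None,fx=S,fy=S,interpolation=cv2.INTER_CUBIC).astype(float)
    bg=np.median(c.reshape(-1,3),0) if thr is None else thr
    d=np.abs(c-bg).max(2);m=(d>35).astype(np.uint8)
    n,lab,st,ce=cv2.connectedComponentsWithStats(m)
    cc=np.array(m.shape[::-1])/2
    ok=[i for i in range(1,n) if st[i,4]>150 and np.linalg.norm(ce[i]-cc)<S*15]
    pts=np.argwhere(np.isin(lab,ok))[:,::-1].astype(np.int32)
    hm=np.zeros_like(m);cv2.fillConvexPoly(hm,cv2.convexHull(pts),1);return hm,l,t
def proj(f,n,p,l,t,shape):
    c,s=np.cos(p[2]),np.sin(p[2]);P=np.array(M[n])/1000
    W=np.c_[P[:,0]*c-P[:,1]*s+p[0],P[:,0]*s+P[:,1]*c+p[1],P[:,2]]
    q=np.array([w2pix(f,w) for w in W]);q=(q-[l,t]+.5)*S-.5
    h=cv2.convexHull(q.astype(np.float32));im=np.zeros(shape,np.uint8)
    cv2.fillConvexPoly(im,np.round(h*16).astype(np.int32),1,shift=4);return im
def fit(fs,n,g):
    hz=max(z for _,_,z in M[n])/1000
    ms=[(f,)+mask(f,g,hz) for f in fs]
    def cost(x):
        p=[x[0]/1000,x[1]/1000,x[2]/50]
        return sum(np.sum(proj(f,n,p,l,t,m.shape)!=m)/m.sum() for f,m,l,t in ms)
    best=None
    yaws=[g[2]] if len(g)>2 else ([0] if n in("jar","loupe") else np.arange(0,3.14 if 'r_m' not in n and 'pe_m' not in n else 1.5,.4))
    for y in yaws:
        x0=np.array([g[0]*1000,g[1]*1000,y*50])
        r=minimize(cost,x0,method="Nelder-Mead",options=dict(initial_simplex=x0+np.array([[0,0,0],[12,0,0],[0,12,0],[0,0,10]]),xatol=.05,fatol=1e-4,maxiter=120))
        if best is None or r.fun<best.fun: best=r
    return np.round([best.x[0],best.x[1],np.degrees(best.x[2]/50)],1).tolist(),round(best.fun,3)
E
python3 - <<'E'
from fit import *
t=grab_frame("top");s=grab_frame("side")
G=dict(jar=(.449,-.106),loupe=(.395,.29),stamp=(.405,-.31),drive=(.642,.15),jar_mount=(.45,.116),loupe_mount=(.513,-.36),stamp_mount=(.645,-.128),drive_mount=(.556,.422))
for n,g in G.items():
    a=fit([t],n,g);y=(a[0][0]/1000,a[0][1]/1000,np.radians(a[0][2]))
    print(n,a,fit([s],n,y),fit([t,s],n,y),flush=True)
E
```

```text
jar ([452.4, -105.0, -1.9], np.float64(0.013)) ([452.8, -102.0, 9.0], np.float64(0.312)) ([452.6, -104.5, -1.0], np.float64(0.384))
loupe ([390.3, 293.4, 3.6], np.float64(0.292)) ([390.4, 296.6, 9.0], np.float64(0.282)) ([390.6, 294.8, 4.9], np.float64(0.657))
stamp ([401.4, -332.8, 157.3], np.float64(0.034)) ([402.1, -329.3, 153.4], np.float64(0.037)) ([401.7, -332.0, 156.8], np.float64(0.13))
drive ([637.7, 148.9, 251.5], np.float64(0.059)) ([637.6, 151.4, 248.8], np.float64(0.073)) ([637.7, 148.9, 251.5], np.float64(0.141))
jar_mount ([455.9, 121.7, 84.2], np.float64(0.025)) ([456.8, 122.9, 84.5], np.float64(0.04)) ([456.1, 122.1, 83.9], np.float64(0.073))
loupe_mount ([527.3, -380.2, -6.9], np.float64(0.03)) ([528.0, -377.7, -7.1], np.float64(0.055)) ([527.9, -379.5, -6.8], np.float64(0.109))
stamp_mount ([655.4, -128.3, 136.4], np.float64(0.025)) ([655.0, -124.8, 137.8], np.float64(0.064)) ([655.6, -127.5, 136.6], np.float64(0.104))
drive_mount ([553.6, 418.8, -0.1], np.float64(0.023)) ([555.6, 419.6, 48.1], np.float64(0.4)) ([553.8, 418.7, 0.3], np.float64(0.469))
```

```bash
cat > pl.py <<'E'
from h import *
def cur():
    s=observe();q=s["orientation"];X=R.from_quat([q[1],q[2],q[3],q[0]]).as_matrix()
    return np.r_[np.array(s["position"])*1000,np.degrees(np.arctan2(X[1,0],X[0,0]))],s,X
def plan(*ts,c=None):
    c0,s,X=cur();c=c0 if c is None else np.array(c,float)
    print("t",round(s["t"],2),"at",np.round(c0,1),"tilt",round(np.degrees(np.arccos(-X[2,2])),2),"open",round(float(s["opening"]),3),"f",np.round(s["finger_force"],1),"ft",np.round(s["ft_force"],1),"q6",round(float(s["q"][5]),2))
    for t in ts:
        a=np.radians(c[3]);x,y,z,p=np.array(t,float)-c;p=(p+180)%360-180
        print(t,"turn",round(-p,1),"shift",np.round([x*np.cos(a)+y*np.sin(a),x*np.sin(a)-y*np.cos(a),-z],1),"rows",round(max(np.linalg.norm([x,y,z])/41.7,abs(p)/7.16),1))
        c=np.array(t,float)
E
python3 - <<'E'
from pl import *
plan((320,-350,190,88),(452.6,-103.8,140,157),(452.6,-103.8,9,157))
E
```

```text
t 1.2 at [ 191.7 -594.9  231.3   17.9] tilt 0.0 open 1.001 f 0.0 ft [-1.1 -0.2 -0.6] q6 1.47
(320, -350, 190, 88) turn -70.1 shift [ 197.2 -193.7   41.3] rows 9.8
(452.6, -103.8, 140, 157) turn -69.0 shift [250.7 123.9  50. ] rows 9.6
(452.6, -103.8, 9, 157) turn -0.0 shift [  0.   0. 131.] rows 3.1
```

play_rows(
  rows=[
    [[0, 0, -70], [197, -194, 41], 1],
    [[0, 0, -70], [197, -194, 41], 1],
    [[0, 0, -70], [197, -194, 41], 1],
    [[0, 0, -70], [197, -194, 41], 1],
    [[0, 0, -70], [197, -194, 41], 1],
    [[0, 0, -70], [197, -194, 41], 1],
    [[0, 0, -70], [197, -194, 41], 1],
    [[0, 0, -70], [197, -194, 41], 1],
    [[0, 0, -70], [197, -194, 41], 1],
    [[0, 0, -70], [197, -194, 41], 1],
  ],
  force=40,
)

```text
t: 2.03
position: [0.3201, -0.3489, 0.1904]
orientation: [0.0, 0.718, 0.696, -0.0]
ft_force: [1.5, 0.3, -0.4]
opening: 0.997
finger_force: 0.0
```

```bash
python3 - <<'E'
from pl import *
plan((452.6,-103.8,140,157),(452.6,-103.8,9,157),(452.6,-103.8,89,157))
E
```

```text
t 2.03 at [ 320.1 -348.9  190.4   88.3] tilt 0.02 open 0.997 f 0.0 ft [ 1.5  0.3 -0.4] q6 0.64
(452.6, -103.8, 140, 157) turn -68.7 shift [249.  125.2  50.4] rows 9.6
(452.6, -103.8, 9, 157) turn -0.0 shift [  0.   0. 131.] rows 3.1
(452.6, -103.8, 89, 157) turn -0.0 shift [  0.   0. -80.] rows 1.9
```

Tracking is good. On to above the jar.

play_rows(
  rows=[
    [[0, 0, -69], [249, 125, 50], 1],
    [[0, 0, -69], [249, 125, 50], 1],
    [[0, 0, -69], [249, 125, 50], 1],
    [[0, 0, -69], [249, 125, 50], 1],
    [[0, 0, -69], [249, 125, 50], 1],
    [[0, 0, -69], [249, 125, 50], 1],
    [[0, 0, -69], [249, 125, 50], 1],
    [[0, 0, -69], [249, 125, 50], 1],
    [[0, 0, -69], [249, 125, 50], 1],
    [[0, 0, -69], [249, 125, 50], 1],
  ],
)

```text
t: 2.87
position: [0.4542, -0.1046, 0.1403]
orientation: [-0.0, 0.197, 0.98, -0.0]
ft_force: [-0.4, 0.2, -0.8]
opening: 0.997
finger_force: 0.0
```

```bash
python3 - <<'E'
from pl import *
plan((452.6,-103.8,9,157),(452.6,-103.8,89,157))
f=grab_frame("side");u,v=map(int,w2pix(f,[.452,-.104,.08]))
cv2.imwrite("pics/a.png",cv2.resize(f["color"][v-60:v+60,u-75:u+75],(750,600),interpolation=cv2.INTER_CUBIC))
E
```

```text
t 2.87 at [ 454.2 -104.6  140.3  157.3] tilt 0.0 open 0.997 f 0.0 ft [-0.4  0.2 -0.8] q6 0.03
(452.6, -103.8, 9, 157) turn 0.3 shift [1.800e+00 1.000e-01 1.313e+02] rows 3.1
(452.6, -103.8, 89, 157) turn -0.0 shift [  0.   0. -80.] rows 1.9
```

View pics/a.png

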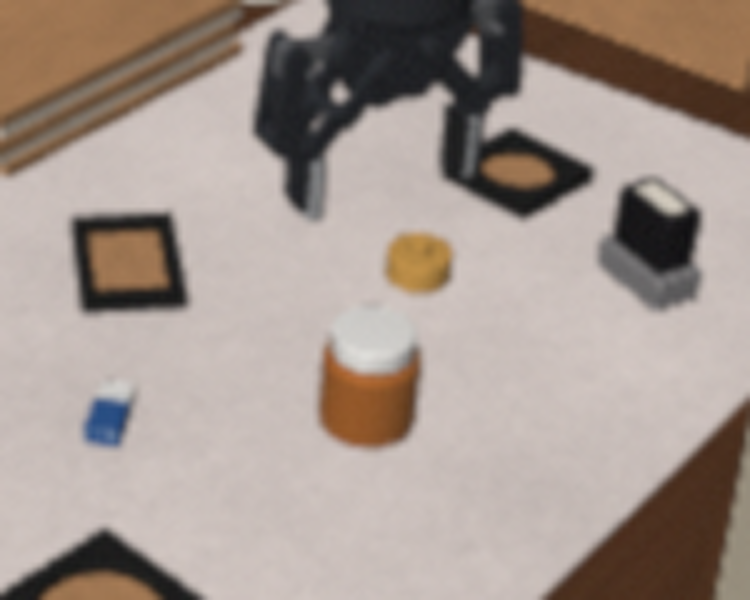

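The jar at (370,375) sits midway below the open fingers at (305,190) and (460,165). I'll descend and grip.

play_rows(
  rows=[
    [[0, 0, 0], [2, 0, 35], 1],
    [[0, 0, 0], [2, 0, 70], 1],
    [[0, 0, 0], [2, 0, 105], 1],
    [[0, 0, 0], [2, 0, 125], 1],
    [[0, 0, 0], [2, 0, 131], 1],
    [[0, 0, 0], [2, 0, 131], -1],
    [[0, 0, 0], [2, 0, 131], -1],
    [[0, 0, 0], [2, 0, 131], -1],
    [[0, 0, 0], [2, 0, 131], -1],
    [[0, 0, 0], [2, 0, 131], -1],
  ],
  force=40,
)

```text
t: 3.75
position: [0.454, -0.1056, 0.0111]
orientation: [0.002, 0.201, 0.98, -0.0]
ft_force: [-0.6, -0.2, 4.1]
opening: 0.643
finger_force: 43.4
```

play_rows(
  rows=[
    [[0, 0, 0], [0, 0, 0], -1],
    [[0, 0, 0], [0, 0, 0], -1],
    [[0, 0, 0], [0, 0, -5], -1],
    [[0, 0, 0], [0, 0, -15], -1],
    [[0, 0, 0], [0, 0, -30], -1],
    [[0, 0, 0], [0, 0, -50], -1],
    [[0, 0, 0], [0, 0, -60], -1],
    [[0, 0, 0], [0, 0, -60], -1],
  ],
)

```text
t: 4.42
position: [0.4543, -0.1056, 0.072]
orientation: [0.003, 0.2, 0.98, -0.0]
ft_force: [0.2, -0.3, -1.5]
opening: 0.641
finger_force: 42.9
```

```bash
python3 - <<'E'
from pl import *
plan((456.2,122.4,69,157),(456.2,122.4,13,157))
E
```

```text
t 4.42 at [ 454.3 -105.6   72.   156.9] tilt 0.31 open 0.641 f 42.9 ft [ 0.2 -0.3 -1.5] q6 0.04
(456.2, 122.4, 69, 157) turn -0.1 shift [ 87.8 210.5   3. ] rows 5.5
(456.2, 122.4, 13, 157) turn -0.0 shift [ 0.  0. 56.] rows 1.3
```

play_rows(
  rows=[
    [[0, 0, 0], [14, 34, 0], -1],
    [[0, 0, 0], [29, 69, 0], -1],
    [[0, 0, 0], [44, 105, 0], -1],
    [[0, 0, 0], [58, 140, 0], -1],
    [[0, 0, 0], [73, 175, 0], -1],
    [[0, 0, 0], [83, 200, 0], -1],
    [[0, 0, 0], [88, 210, 0], -1],
    [[0, 0, 0], [88, 210, 0], -1],
    [[0, 0, 0], [88, 210, 25], -1],
    [[0, 0, 0], [88, 210, 35], -1],
  ],
)

```text
t: 5.25
position: [0.4525, 0.122, 0.0326]
orientation: [-0.001, 0.201, 0.98, -0.001]
ft_force: [-1.4, 0.3, -2.1]
opening: 0.639
finger_force: 43.3
```

```bash
python3 - <<'E'
from pl import *
plan((456.2,122.4,37,157),(456.2,122.4,15,157))
for n in("side","top"):
    f=grab_frame(n);u,v=map(int,w2pix(f,[.456,.122,.03]))
    cv2.imwrite(f"pics/b{n}.png",cv2.resize(f["color"][v-40:v+40,u-50:u+50],(400,320),interpolation=cv2.INTER_CUBIC))
cv2.imwrite("pics/b.png",np.hstack([cv2.imread("pics/bside.png"),cv2.imread("pics/btop.png")]))
E
```

```text
t 5.25 at [452.5 122.   32.6 156.9] tilt 0.13 open 0.639 f 43.3 ft [-1.4  0.3 -2.1] q6 0.53
(456.2, 122.4, 37, 157) turn -0.1 shift [-3.2  1.8 -4.4] rows 0.1
(456.2, 122.4, 15, 157) turn -0.0 shift [ 0.  0. 22.] rows 0.5
```

View pics/b.png

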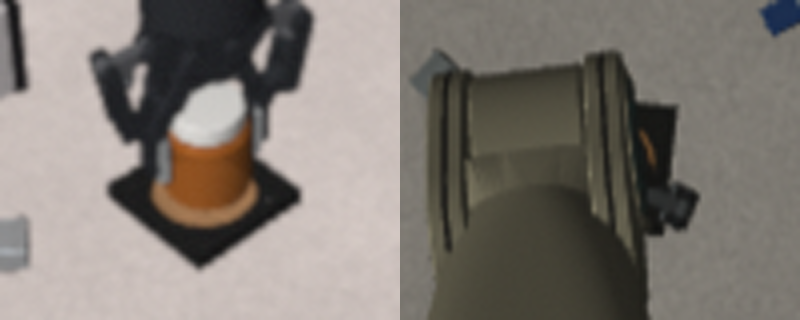

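The side view shows the jar hanging over the large round cut-out, (205,175) against mount centre (204,205). I'll shift about 2.5 mm and lower it.

play_rows(
  rows=[
    [[0, 0, 0], [-2.5, 1, 0], -1],
    [[0, 0, 0], [-2.5, 1, 6], -1],
    [[0, 0, 0], [-2.5, 1, 12], -1],
    [[0, 0, 0], [-2.5, 1, 17], -1],
    [[0, 0, 0], [-2.5, 1, 20], -1],
    [[0, 0, 0], [-2.5, 1, 21], -1],
    [[0, 0, 0], [-2.5, 1, 21.5], -1],
    [[0, 0, 0], [-2.5, 1, 21.5], -1],
  ],
)

```text
t: 6.02
position: [0.4563, 0.1225, 0.015]
orientation: [-0.0, 0.201, 0.98, -0.0]
ft_force: [-7.2, -1.6, 19.3]
opening: 0.638
finger_force: 45.8
```

```bash
python3 - <<'E'
from pl import *
plan()
f=grab_frame("side");u,v=map(int,w2pix(f,[.456,.122,.03]))
cv2.imwrite("pics/c.png",cv2.resize(f["color"][v-40:v+40,u-50:u+50],(800,640),interpolation=cv2.INTER_CUBIC)[40:])
E
```

```text
t 6.02 at [456.3 122.5  15.  156.9] tilt 0.05 open 0.638 f 45.8 ft [-7.2 -1.6 19.3] q6 0.53
```

View pics/c.png

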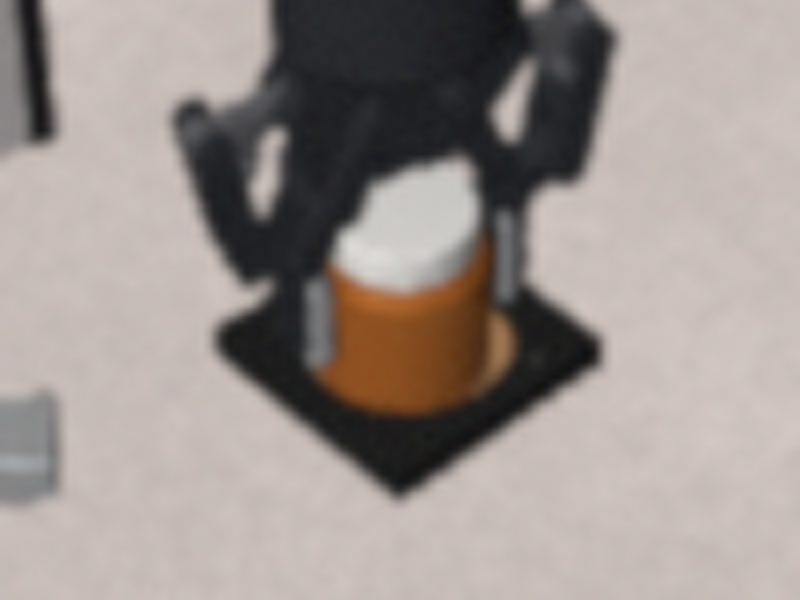

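```bash
python3 - <<'E'
from fit import *
f=grab_frame("side");u,v=map(int,w2pix(f,[.456,.122,.03]))
for dx,dy in((456.5,122.5),(458.5,122.5),(456.5,124.5),(453.5,121.5)):
  for z in (4,12):
    P=np.array([w2pix(f,[(dx+a)/1000,(dy+b)/1000,(z+c)/1000]) for a,b,c in cyl(56,0,46)]);P=(P-[u-50,v-40]+.5)*8-[0,40]
    print(dx,dy,z,P.min(0).round(),P.max(0).round())
E
```

```text
456.5 122.5 4 [318. 184.] [499. 413.]
456.5 122.5 12 [318. 165.] [499. 395.]
458.5 122.5 4 [314. 181.] [494. 410.]
458.5 122.5 12 [313. 162.] [494. 392.]
456.5 124.5 4 [314. 187.] [494. 416.]
456.5 124.5 12 [313. 168.] [495. 398.]
453.5 121.5 4 [328. 186.] [508. 416.]
453.5 121.5 12 [327. 167.] [508. 397.]
```

The measured base row of 412 matches the seated prediction of 413, against 395 if it were perched on the rim. Releasing.

play_rows(
  rows=[
    [[0, 0, 0], [0, 0, -1], -0.2],
    [[0, 0, 0], [0, 0, -1], 1],
    [[0, 0, 0], [0, 0, -1], 1],
    [[0, 0, 0], [0, 0, -1], 1],
    [[0, 0, 0], [0, 0, -1], 1],
    [[0, 0, 0], [0, 0, -1], 1],
    [[0, 0, 0], [0, 0, -30], 1],
    [[0, 0, 0], [0, 0, -70], 1],
    [[0, 0, 0], [0, 0, -107], 1],
    [[0, 0, 0], [0, 0, -107], 1],
  ],
)

```text
t: 6.95
position: [0.4621, 0.1236, 0.1269]
orientation: [0.006, 0.2, 0.98, 0.002]
ft_force: [1.3, 1.2, -0.1]
opening: 0.999
finger_force: 0.0
```

```bash
python3 - <<'E'
from fit import *
from pl import plan
f=grab_frame("side");t=grab_frame("top")
# loupe: template fit using darker outline in top + side threshold lower
for fr,nm in((t,"top"),(f,"side")):
    b=boxes_of(nm,"loupe")[:1];print(nm,b)
    for g in [(391,294.5),(394,292),(388,297)]:
        P=np.array([w2pix(fr,[(g[0]+a)/1000,(g[1]+c)/1000,z/1000]) for a,c,z in M["loupe"]]);print(g,P.min(0).round(1),P.max(0).round(1))
plan((391,295,120,157),(391,295,8,157),(391,295,88,157))
u,v=map(int,w2pix(f,[.391,.295,.02]));a=cv2.resize(f["color"][v-15:v+15,u-15:u+15],(390,390),interpolation=cv2.INTER_CUBIC)
u2,v2=map(int,w2pix(t,[.391,.295,.02]));c=cv2.resize(t["color"][v2-15:v2+15,u2-15:u2+15],(390,390),interpolation=cv2.INTER_CUBIC)
def draw(im,fr,u,v):
    q=np.array([w2pix(fr,[.391+.019*np.cos(k),.295+.019*np.sin(k),z]) for z in(0,.036) for k in np.arange(0,6.3,.1)])
    for p in ((q-[u-15,v-15]+.5)*13).astype(int): cv2.circle(im,tuple(map(int,p)),1,(0,0,255),-1)
draw(a,f,u,v);draw(c,t,u2,v2);cv2.imwrite("pics/d.png",np.hstack([a,c]))
E
```

```text
top [{'rect': [155.3, 242.6, 13.0, 15.8], 'conf': 0.5}]
(391, 294.5) [152.9 241.5] [170.  256.4]
(394, 292) [153.9 240.4] [170.9 255.3]
(388, 297) [152.  242.6] [169.1 257.6]
side [{'rect': [207.2, 272.9, 19.8, 26.9], 'conf': 0.79}]
(391, 294.5) [209.5 272. ] [227.7 298. ]
(394, 292) [209.4 270.7] [227.5 296.6]
(388, 297) [209.7 273.4] [227.9 299.5]
t 7.15 at [455.4 122.7 119.  156.9] tilt 0.1 open 0.998 f 0.0 ft [-0.9  0.4 -0.4] q6 0.53
(391, 295, 120, 157) turn -0.1 shift [127.  133.1  -1. ] rows 4.4
(391, 295, 8, 157) turn -0.0 shift [  0.   0. 112.] rows 2.7
(391, 295, 88, 157) turn -0.0 shift [  0.   0. -80.] rows 1.9
```

View pics/d.png

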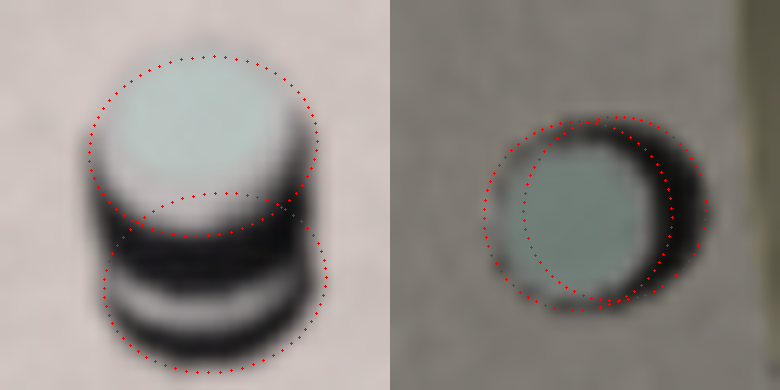

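The predicted outline matches the loupe within 2 mm in both views. Going for it.

play_rows(
  rows=[
    [[0, 0, 0], [25, 27, 0], 1],
    [[0, 0, 0], [50, 54, 0], 1],
    [[0, 0, 0], [75, 80, 0], 1],
    [[0, 0, 0], [101, 107, 0], 1],
    [[0, 0, 0], [119, 126, 0], 1],
    [[0, 0, 0], [126, 134, 0], 1],
    [[0, 0, 0], [126, 134, 15], 1],
    [[0, 0, 0], [126, 134, 40], 1],
    [[0, 0, 0], [126, 134, 60], 1],
    [[0, 0, 0], [126, 134, 60], 1],
  ],
)

```text
t: 7.98
position: [0.3886, 0.2925, 0.0547]
orientation: [-0.004, 0.201, 0.98, -0.004]
ft_force: [-1.3, -0.8, -0.1]
opening: 0.997
finger_force: 0.0
```

```bash
python3 - <<'E'
from pl import *
plan((392,295.5,8,157),(392,295.5,128,157),(460,-42,128,157))
E
```

```text
t 7.98 at [388.6 292.5  54.7 156.9] tilt 0.64 open 0.997 f 0.0 ft [-1.3 -0.8 -0.1] q6 0.92
(392, 295.5, 8, 157) turn -0.1 shift [-1.9  4.  46.7] rows 1.1
(392, 295.5, 128, 157) turn -0.0 shift [   0.    0. -120.] rows 2.9
(460, -42, 128, 157) turn -0.0 shift [-194.5 -284.1   -0. ] rows 8.3
```

play_rows(
  rows=[
    [[0, 0, 0], [0, 0, 0], 1],
    [[0, 0, 0], [0, 0, 0], 1],
    [[0, 0, 0], [0, 0, 0], 1],
  ],
)

```text
t: 8.23
position: [0.3942, 0.2957, 0.0608]
orientation: [0.001, 0.201, 0.98, 0.001]
ft_force: [0.2, -0.3, -0.2]
opening: 0.998
finger_force: 0.0
```

```bash
python3 - <<'E'
from pl import *
plan((392,295.5,8,157),(392,295.5,128,157),(460,-42,128,157))
E
```

```text
t 8.23 at [394.2 295.7  60.8 156.8] tilt 0.1 open 0.998 f 0.0 ft [ 0.2 -0.3 -0.2] q6 0.92
(392, 295.5, 8, 157) turn -0.2 shift [ 1.9 -1.1 52.8] rows 1.3
(392, 295.5, 128, 157) turn -0.0 shift [   0.    0. -120.] rows 2.9
(460, -42, 128, 157) turn -0.0 shift [-194.5 -284.1   -0. ] rows 8.3
```

play_rows(
  rows=[
    [[0, 0, 0], [1, 0, 12], 1],
    [[0, 0, 0], [1, 0, 28], 1],
    [[0, 0, 0], [1, 0, 42], 1],
    [[0, 0, 0], [1, 0, 50], 1],
    [[0, 0, 0], [1, 0, 52], 1],
    [[0, 0, 0], [1, 0, 52], 1],
    [[0, 0, 0], [1, 0, 52], -1],
    [[0, 0, 0], [1, 0, 52], -1],
    [[0, 0, 0], [1, 0, 52], -1],
    [[0, 0, 0], [1, 0, 52], -1],
  ],
  force=30,
)

```text
t: 9.07
position: [0.3927, 0.2961, 0.0085]
orientation: [0.0, 0.201, 0.98, 0.0]
ft_force: [-0.8, -0.2, 0.7]
opening: 0.454
finger_force: 0.3
```

play_rows(
  rows=[
    [[0, 0, 0], [0, 0, 0], -1],
    [[0, 0, 0], [0, 0, 0], -1],
    [[0, 0, 0], [0, 0, 0], -1],
    [[0, 0, 0], [0, 0, -6], -1],
    [[0, 0, 0], [0, 0, -20], -1],
    [[0, 0, 0], [0, 0, -45], -1],
    [[0, 0, 0], [0, 0, -80], -1],
    [[0, 0, 0], [0, 0, -110], -1],
    [[0, 0, 0], [0, 0, -120], -1],
    [[0, 0, 0], [0, 0, -120], -1],
  ],
)

```text
t: 9.9
position: [0.3946, 0.2974, 0.1312]
orientation: [0.003, 0.2, 0.98, 0.002]
ft_force: [0.9, 0.1, -1.2]
opening: 0.438
finger_force: 30.2
```

```bash
python3 - <<'E'
from pl import *
plan((460,-42,128,157),(527.6,-379,128,157),(527.6,-379,12,157))
f=grab_frame("side");u,v=map(int,w2pix(f,[.391,.295,.12]))
cv2.imwrite("pics/e.png",cv2.resize(f["color"][v-40:v+40,u-50:u+50],(500,400),interpolation=cv2.INTER_CUBIC))
E
```

```text
t 9.9 at [394.6 297.4 131.2 156.9] tilt 0.41 open 0.438 f 30.2 ft [ 0.9  0.1 -1.2] q6 0.92
(460, -42, 128, 157) turn -0.1 shift [-193.4 -286.4    3.2] rows 8.3
(527.6, -379, 128, 157) turn -0.0 shift [-193.9 -283.8   -0. ] rows 8.2
(527.6, -379, 12, 157) turn -0.0 shift [  0.   0. 116.] rows 2.8
```

View pics/e.png

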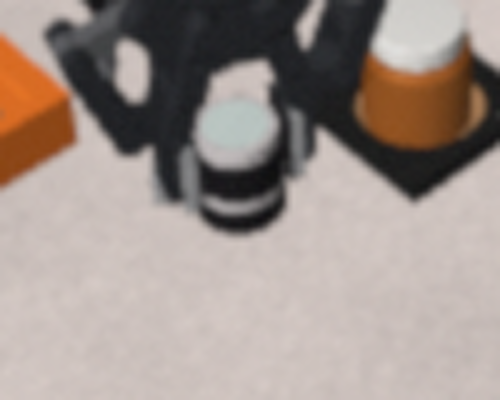

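Loupe held upright at (238,165), and the jar is standing in its cut-out. Transporting to the loupe mount.

play_rows(
  rows=[
    [[0, 0, 0], [-10, -14, 0], -1],
    [[0, 0, 0], [-29, -43, 0], -1],
    [[0, 0, 0], [-51, -75, 0], -1],
    [[0, 0, 0], [-73, -107, 0], -1],
    [[0, 0, 0], [-95, -139, 0], -1],
    [[0, 0, 0], [-117, -171, 0], -1],
    [[0, 0, 0], [-139, -203, 0], -1],
    [[0, 0, 0], [-161, -235, 0], -1],
    [[0, 0, 0], [-183, -267, 0], -1],
    [[0, 0, 0], [-194, -284, 0], -1],
  ],
)

```text
t: 10.78
position: [0.4581, -0.0447, 0.1256]
orientation: [-0.001, 0.202, 0.979, -0.001]
ft_force: [0.5, 0.6, 0.1]
opening: 0.434
finger_force: 30.3
```

play_rows(
  rows=[
    [[0, 0, 0], [-22, -32, 0], -1],
    [[0, 0, 0], [-44, -64, 0], -1],
    [[0, 0, 0], [-66, -96, 0], -1],
    [[0, 0, 0], [-88, -128, 0], -1],
    [[0, 0, 0], [-110, -160, 0], -1],
    [[0, 0, 0], [-132, -192, 0], -1],
    [[0, 0, 0], [-154, -225, 0], -1],
    [[0, 0, 0], [-174, -255, 0], -1],
    [[0, 0, 0], [-186, -273, 0], -1],
    [[0, 0, 0], [-192, -282, 0], -1],
  ],
)

```text
t: 11.62
position: [0.5238, -0.3785, 0.1246]
orientation: [-0.001, 0.202, 0.979, 0.001]
ft_force: [0.1, -0.5, 0.1]
opening: 0.435
finger_force: 30.4
```

play_rows(
  rows=[
    [[0, 0, 0], [0, 0, 10], -1],
    [[0, 0, 0], [0, 0, 35], -1],
    [[0, 0, 0], [0, 0, 60], -1],
    [[0, 0, 0], [0, 0, 78], -1],
    [[0, 0, 0], [0, 0, 85], -1],
    [[0, 0, 0], [0, 0, 85], -1],
    [[0, 0, 0], [0, 0, 85], -1],
    [[0, 0, 0], [0, 0, 85], -1],
  ],
)

```text
t: 12.28
position: [0.5255, -0.3761, 0.0439]
orientation: [0.001, 0.2, 0.98, -0.0]
ft_force: [-0.1, -1.1, -0.4]
opening: 0.43
finger_force: 30.4
```

```bash
python3 - <<'E'
from fit import *
from pl import *
plan((527.6,-379,40,157),(527.6,-379,12,157))
f=grab_frame("side");u,v=map(int,w2pix(f,[.5276,-.379,.03]))
a=cv2.resize(f["color"][v-30:v+30,u-40:u+40],(800,600),interpolation=cv2.INTER_CUBIC)
c=cur()[0]
for cx,cy,r,z,col in((.5276,-.379,.025,.012,(0,255,0)),(c[0]/1e3,c[1]/1e3,.019,(c[2]-8)/1e3,(0,0,255))):
  for k in np.arange(0,6.3,.1):
    p=(w2pix(f,[cx+r*np.cos(k),cy+r*np.sin(k),z])-[u-40,v-30]+.5)*10;cv2.circle(a,tuple(int(i) for i in p),2,col,-1)
cv2.imwrite("pics/f.png",a)
E
```

```text
t 12.28 at [ 525.5 -376.1   43.9  156.9] tilt 0.09 open 0.43 f 30.4 ft [-0.1 -1.1 -0.4] q6 -0.32
(527.6, -379, 40, 157) turn -0.1 shift [-3.1 -1.8  3.9] rows 0.1
(527.6, -379, 12, 157) turn -0.0 shift [ 0.  0. 28.] rows 0.7
```

View pics/f.png

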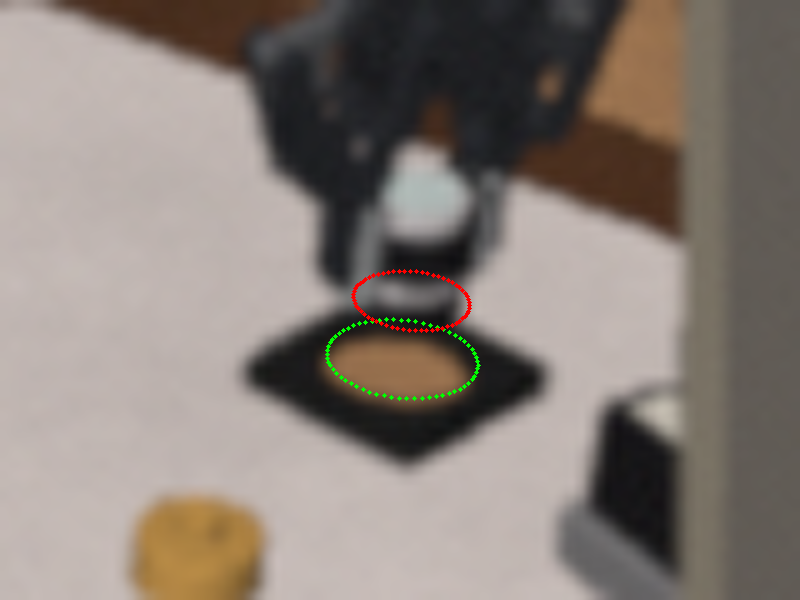

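The loupe hangs upright at (418,250) with its base just behind the cut-out centre at (397,363), as the numbers say. Correcting by (-2.8,-1.3) and lowering.

play_rows(
  rows=[
    [[0, 0, 0], [-2.8, -1.3, 2], -1],
    [[0, 0, 0], [-2.8, -1.3, 6], -1],
    [[0, 0, 0], [-2.8, -1.3, 12], -1],
    [[0, 0, 0], [-2.8, -1.3, 18], -1],
    [[0, 0, 0], [-2.8, -1.3, 23], -1],
    [[0, 0, 0], [-2.8, -1.3, 27], -1],
    [[0, 0, 0], [-2.8, -1.3, 30], -1],
    [[0, 0, 0], [-2.8, -1.3, 31], -1],
    [[0, 0, 0], [-2.8, -1.3, 31], -1],
  ],
)

```text
t: 13.08
position: [0.5262, -0.378, 0.0126]
orientation: [-0.001, 0.201, 0.98, 0.0]
ft_force: [-2.9, 3.0, 7.5]
opening: 0.438
finger_force: 31.1
```

```bash
python3 - <<'E'
from fit import *
from pl import *
plan((527.6,-379,12,157))
f=grab_frame("side");u,v=map(int,w2pix(f,[.5276,-.379,.03]))
a=cv2.resize(f["color"][v-20:v+20,u-25:u+25],(750,600),interpolation=cv2.INTER_CUBIC)
for z,col in((.004,(0,0,255)),(.012,(255,0,0))):
  for k in np.arange(0,6.3,.1):
    p=(w2pix(f,[.5276+.019*np.cos(k),-.378+.019*np.sin(k),z])-[u-25,v-20]+.5)*15;cv2.circle(a,tuple(int(i) for i in p),2,col,-1)
cv2.imwrite("pics/g.png",a)
E
```

```text
t 13.08 at [ 526.2 -378.    12.6  156.9] tilt 0.09 open 0.438 f 31.1 ft [-2.9  3.   7.5] q6 -0.32
(527.6, -379, 12, 157) turn -0.1 shift [-1.6 -0.4  0.6] rows 0.0
```

View pics/g.png

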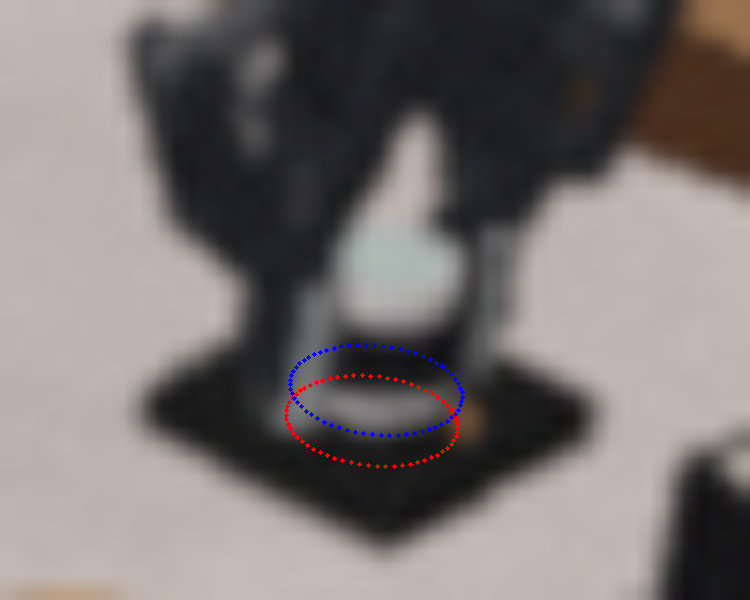

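The loupe met the floor at TCP z 12.6 as expected, with 7.5 N, and floor is visible at (470,425). Releasing.

play_rows(
  rows=[
    [[0, 0, 0], [0, 0, 0], 0.1],
    [[0, 0, 0], [0, 0, 0], 0.4],
    [[0, 0, 0], [0, 0, 0], 0.6],
    [[0, 0, 0], [0, 0, 0], 0.6],
    [[0, 0, 0], [0, 0, -10], 1],
    [[0, 0, 0], [0, 0, -35], 1],
    [[0, 0, 0], [0, 0, -70], 1],
    [[0, 0, 0], [0, 0, -105], 1],
    [[0, 0, 0], [0, 0, -115], 1],
    [[0, 0, 0], [0, 0, -115], 1],
  ],
)

```text
t: 13.97
position: [0.5297, -0.381, 0.1323]
orientation: [0.004, 0.2, 0.98, -0.002]
ft_force: [-0.1, -0.1, 0.4]
opening: 1.0
finger_force: 0.0
```

play_rows(
  rows=[
    [[0, 0, 1], [34, 10, 0], 1],
    [[0, 0, 1], [67, 20, 0], 1],
    [[0, 0, 1], [101, 0, 0], 1],
    [[0, 0, 1], [125, -20, 0], 1],
    [[0, 0, 1], [134, -40, 0], 1],
    [[0, 0, 1], [134, -50, 0], 1],
    [[0, 0, 1], [134, -50, 0], 1],
    [[0, 0, 1], [134, -50, 0], 1],
    [[0, 0, 1], [134, -50, 0], 1],
  ],
)

```text
t: 14.72
position: [0.3847, -0.3716, 0.1264]
orientation: [-0.0, 0.209, 0.978, 0.0]
ft_force: [0.3, -0.1, -0.2]
opening: 0.999
finger_force: 0.0
```

```bash
python3 - <<'E'
from fit import *
from pl import *
plan((401.7,-331.3,120,156.5),(401.7,-331.3,20,156.5))
for n in("top","side"):
    f=grab_frame(n)
    for k in("loupe","loupe_mount","stamp","jar"):
        for b in boxes_of(n,k)[:2]: print(n,k,np.round(b["rect"],1),round(b["conf"],2))
    for nm,p,z0 in(("loupe",(527.6,-378.5),4),("stamp",(401.7,-331.3),0)):
        th=np.radians(156.5) if nm=="stamp" else 0;c,s=np.cos(th),np.sin(th)
        P=np.array([w2pix(f,[(p[0]+a*c-b*s)/1e3,(p[1]+a*s+b*c)/1e3,(z+z0)/1e3]) for a,b,z in M[nm]]);print("pred",nm,P.min(0).round(1),(P.max(0)-P.min(0)).round(1))
    u,v=map(int,w2pix(f,[.47,-.36,.03]));x=max(min(u-50,412),0)
    cv2.imwrite(f"pics/h{n}.png",cv2.resize(f["color"][v-40:v+40,x:x+100],(400,320),interpolation=cv2.INTER_CUBIC))
cv2.imwrite("pics/h.png",np.hstack([cv2.imread("pics/hside.png"),cv2.imread("pics/htop.png")]))
E
```

```text
t 14.72 at [ 384.7 -371.6  126.4  155.9] tilt 0.05 open 0.999 f 0.0 ft [ 0.3 -0.1 -0.2] q6 -0.47
(401.7, -331.3, 120, 156.5) turn -0.6 shift [ 0.9 43.7  6.4] rows 1.1
(401.7, -331.3, 20, 156.5) turn -0.0 shift [  0.   0. 100.] rows 2.4
top loupe [409.3 191.6  14.5  12. ] 0.57
top loupe_mount [399.8 184.8  27.7  26.6] 0.57
top stamp [388.  235.7  19.5  23.1] 0.55
top jar [216.5 215.3  21.4  22.9] 0.9
pred loupe [404.3 190.3] [19.1 15.1]
pred stamp [384.3 232.2] [25.8 26. ]
side loupe [323.1 131.8  17.6  19.4] 0.65
side loupe [244.1 153.5  22.4  19.4] 0.26
side loupe_mount [317.4 141.9  29.3  10.4] 0.47
side stamp [347.  147.5  21.5  26. ] 0.68
side stamp [309.5 155.6   9.6  11.1] 0.46
side jar [236.8 209.8  20.2  35.3] 0.91
side jar [347.2 146.8  23.3  26. ] 0.51
pred loupe [326.7 132.5] [12.8 17. ]
pred stamp [348.  146.1] [22. 28.]
```

The loupe stands in its mount, since the network boxes match the prediction. Next, the stamp.

play_rows(
  rows=[
    [[0, 0, -0.6], [0.5, 15, 0], 1],
    [[0, 0, -0.6], [1, 35, 0], 1],
    [[0, 0, -0.6], [1, 44, 0], 1],
    [[0, 0, -0.6], [1, 44, 0], 1],
    [[0, 0, -0.6], [1, 44, 0], 1],
    [[0, 0, -0.6], [1, 44, 10], 1],
    [[0, 0, -0.6], [1, 44, 22], 1],
    [[0, 0, -0.6], [1, 44, 30], 1],
    [[0, 0, -0.6], [1, 44, 30], 1],
    [[0, 0, -0.6], [1, 44, 30], 1],
  ],
)

```text
t: 16.05
position: [0.4003, -0.3311, 0.0958]
orientation: [-0.001, 0.204, 0.979, 0.001]
ft_force: [-0.2, 0.7, -0.4]
opening: 1.002
finger_force: 0.0
```

```bash
python3 - <<'E'
from pl import *
plan((401.7,-331.3,24,156.5))
f=grab_frame("side");u,v=map(int,w2pix(f,[.402,-.331,.06]))
cv2.imwrite("pics/i.png",cv2.resize(f["color"][v-45:v+45,u-60:u+60],(800,600),interpolation=cv2.INTER_CUBIC))
E
```

```text
t 16.05 at [ 400.3 -331.1   95.8  156.4] tilt 0.12 open 1.002 f 0.0 ft [-0.2  0.7 -0.4] q6 -0.4
(401.7, -331.3, 24, 156.5) turn -0.1 shift [-1.4  0.4 71.8] rows 1.7
```

View pics/i.png

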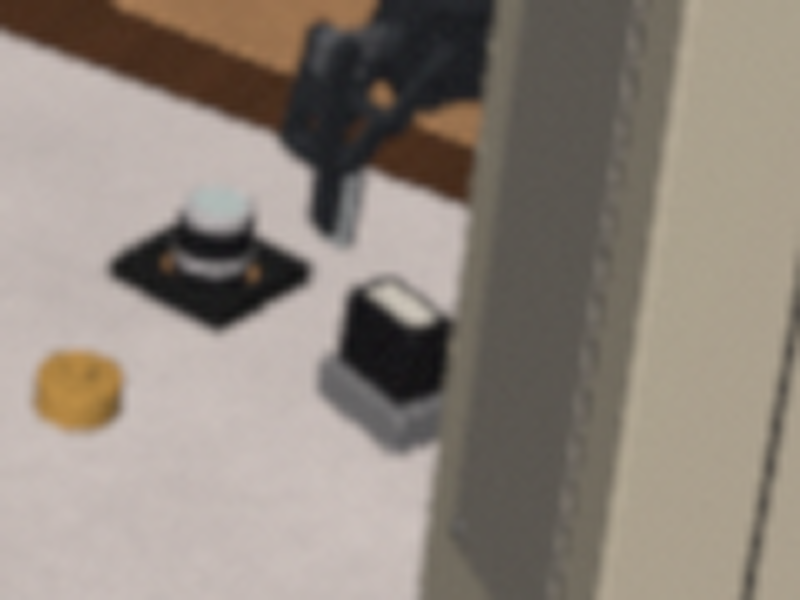

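The loupe stands centred in its cut-out (217,230). The stamp at (395,360) is under the open gripper, partly hidden by the arm. Descending to grip.

play_rows(
  rows=[
    [[0, 0, 0], [-0.5, 0, 12], 1],
    [[0, 0, 0], [-0.5, 0, 30], 1],
    [[0, 0, 0], [-0.5, 0, 50], 1],
    [[0, 0, 0], [-0.5, 0, 65], 1],
    [[0, 0, 0], [-0.5, 0, 71], 1],
    [[0, 0, 0], [-0.5, 0, 72], 1],
    [[0, 0, 0], [-0.5, 0, 72], 0.2],
    [[0, 0, 0], [-0.5, 0, 72], -0.1],
    [[0, 0, 0], [-0.5, 0, 72], -0.2],
    [[0, 0, 0], [-0.5, 0, 72], -1],
  ],
  force=35,
)

```text
t: 16.93
position: [0.4022, -0.3322, 0.0259]
orientation: [0.001, 0.204, 0.979, -0.001]
ft_force: [0.1, 0.1, -0.4]
opening: 0.454
finger_force: 0.0
```

play_rows(
  rows=[
    [[0, 0, 0], [0, 0, 0], -1],
    [[0, 0, 0], [0, 0, 0], -1],
    [[0, 0, 0], [0, 0, 0], -1],
    [[0, 0, 0], [0, 0, 0], -1],
    [[0, 0, 0], [0, 0, -5], -1],
    [[0, 0, 0], [0, 0, -16], -1],
    [[0, 0, 0], [0, 0, -34], -1],
    [[0, 0, 0], [0, 0, -54], -1],
    [[0, 0, 0], [0, 0, -60], -1],
    [[0, 0, 0], [0, 0, -60], -1],
  ],
)

```text
t: 17.77
position: [0.4028, -0.3328, 0.0871]
orientation: [0.002, 0.204, 0.979, -0.001]
ft_force: [0.5, -0.4, -1.4]
opening: 0.324
finger_force: 34.6
```

```bash
python3 - <<'E'
from pl import *
plan((655.3,-126.8,84,136.8),(655.3,-126.8,28,136.8))
E
```

```text
t 17.77 at [ 402.8 -332.8   87.1  156.5] tilt 0.26 open 0.324 f 34.6 ft [ 0.5 -0.4 -1.4] q6 -0.4
(655.3, -126.8, 84, 136.8) turn 19.7 shift [-149.2  289.7    3.1] rows 7.8
(655.3, -126.8, 28, 136.8) turn -0.0 shift [ 0.  0. 56.] rows 1.3
```

play_rows(
  rows=[
    [[0, 0, 1], [-10, 20, -5], -1],
    [[0, 0, 4], [-28, 54, -8], -1],
    [[0, 0, 7], [-46, 90, -8], -1],
    [[0, 0, 10], [-64, 126, -8], -1],
    [[0, 0, 13], [-83, 162, -8], -1],
    [[0, 0, 16], [-101, 198, -8], -1],
    [[0, 0, 18], [-120, 233, -8], -1],
    [[0, 0, 19], [-136, 264, -8], -1],
    [[0, 0, 19.7], [-145, 283, -5], -1],
    [[0, 0, 19.7], [-149, 289.5, 0], -1],
  ],
)

```text
t: 18.6
position: [0.6561, -0.1228, 0.0839]
orientation: [0.0, 0.367, 0.93, 0.001]
ft_force: [0.5, 0.2, -1.4]
opening: 0.324
finger_force: 34.8
```

play_rows(
  rows=[
    [[0, 0, 0], [0, 0, 5], -1],
    [[0, 0, 0], [0, 0, 18], -1],
    [[0, 0, 0], [0, 0, 28], -1],
    [[0, 0, 0], [0, 0, 30], -1],
    [[0, 0, 0], [0, 0, 30], -1],
    [[0, 0, 0], [0, 0, 30], -1],
    [[0, 0, 0], [0, 0, 30], -1],
  ],
)

```text
t: 19.18
position: [0.6537, -0.1263, 0.0553]
orientation: [0.0, 0.369, 0.929, 0.0]
ft_force: [1.6, 0.4, -1.7]
opening: 0.322
finger_force: 34.8
```

```bash
python3 - <<'E'
from fit import *
from pl import *
plan((655.3,-126.8,28,136.8))
f=grab_frame("side");u,v=map(int,w2pix(f,[.655,-.127,.03]))
a=cv2.resize(f["color"][v-30:v+30,u-40:u+40],(800,600),interpolation=cv2.INTER_CUBIC)
c=cur()[0]
def dr(cx,cy,yaw,ax,by,z,col):
    y=np.radians(yaw);P=[w2pix(f,[(cx+sx*ax/2*np.cos(y)-sy*by/2*np.sin(y))/1e3,(cy+sx*ax/2*np.sin(y)+sy*by/2*np.cos(y))/1e3,z/1e3]) for sx,sy in((1,1),(1,-1),(-1,-1),(-1,1))]
    cv2.polylines(a,[((np.array(P)-[u-40,v-30]+.5)*10).astype(np.int32)],True,col,1)
dr(655.3,-126.8,136.8,72,46,12,(0,255,0));dr(c[0],c[1],c[3],60,34,c[2]-24,(0,0,255));dr(c[0],c[1],c[3],48,28,c[2]-24+62,(0,0,255))
cv2.imwrite("pics/j.png",a)
E
```

```text
t 19.18 at [ 653.7 -126.3   55.3  136.7] tilt 0.04 open 0.322 f 34.8 ft [ 1.6  0.4 -1.7] q6 0.47
(655.3, -126.8, 28, 136.8) turn -0.1 shift [-1.5  0.7 27.3] rows 0.7
```

View pics/j.png

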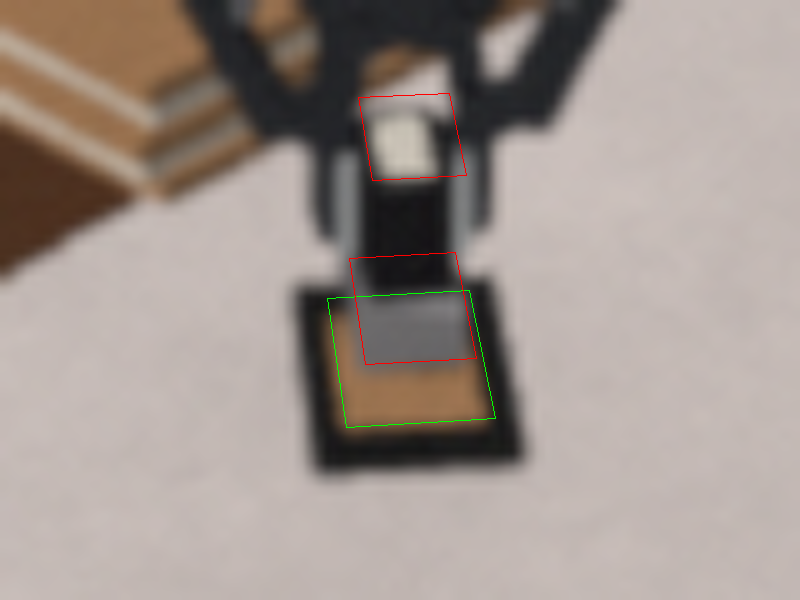

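The stamp base front edge (360–472, y≈370) and the cut-out (330–490, y 310–430) are offset from their predictions by the same small amount, so the relative alignment is right. Lowering.

play_rows(
  rows=[
    [[0, 0, 0], [-1.2, 0.5, 4], -1],
    [[0, 0, 0], [-1.2, 0.5, 9], -1],
    [[0, 0, 0], [-1.2, 0.5, 14], -1],
    [[0, 0, 0], [-1.2, 0.5, 19], -1],
    [[0, 0, 0], [-1.2, 0.5, 23], -1],
    [[0, 0, 0], [-1.2, 0.5, 25.5], -1],
    [[0, 0, 0], [-1.2, 0.5, 26.5], -1],
    [[0, 0, 0], [-1.2, 0.5, 26.5], -1],
  ],
)

```text
t: 19.9
position: [0.6543, -0.1258, 0.0297]
orientation: [-0.001, 0.368, 0.93, -0.0]
ft_force: [-4.0, 1.1, 9.8]
opening: 0.327
finger_force: 35.5
```

```bash
python3 - <<'E'
from pl import *
plan((655.3,-126.8,28,136.8))
E
```

```text
t 19.9 at [ 654.3 -125.8   29.7  136.8] tilt 0.08 open 0.327 f 35.5 ft [-4.   1.1  9.8] q6 0.47
(655.3, -126.8, 28, 136.8) turn -0.0 shift [-1.4 -0.1  1.7] rows 0.1
```

Floor contact at the right height, 29.7 (it would be 38 on the rim). Releasing and lifting.

play_rows(
  rows=[
    [[0, 0, 0], [0, 0, 0], 0],
    [[0, 0, 0], [0, 0, 0], 0.4],
    [[0, 0, 0], [0, 0, 0], 0.6],
    [[0, 0, 0], [0, 0, -3], 0.6],
    [[0, 0, 0], [0, 0, -25], 1],
    [[0, 0, 0], [0, 0, -60], 1],
    [[0, 0, 0], [0, 0, -95], 1],
    [[0, 0, 0], [0, 0, -112], 1],
    [[0, 0, 0], [0, 0, -112], 1],
    [[0, 0, 0], [0, 0, -112], 1],
  ],
)

```text
t: 20.73
position: [0.6562, -0.1264, 0.142]
orientation: [0.002, 0.368, 0.93, 0.0]
ft_force: [-0.4, 0.5, -0.5]
opening: 1.003
finger_force: 0.0
```

```bash
python3 - <<'E'
from pl import *
plan((646,12,140,194),(637.7,150,140,251),(637.7,150,34,251))
E
```

```text
t 20.73 at [ 656.2 -126.4  142.   136.8] tilt 0.2 open 1.003 f 0.0 ft [-0.4  0.5 -0.5] q6 0.47
(646, 12, 140, 194) turn -57.2 shift [102.2  93.8   2. ] rows 8.0
(637.7, 150, 140, 251) turn -57.0 shift [-25.3 135.9  -0. ] rows 8.0
(637.7, 150, 34, 251) turn -0.0 shift [ -0.   0. 106.] rows 2.5
```

play_rows(
  rows=[
    [[0, 0, -7], [13, 12, 0], 1],
    [[0, 0, -14], [26, 24, 0], 1],
    [[0, 0, -21], [39, 36, 0], 1],
    [[0, 0, -28], [52, 48, 0], 1],
    [[0, 0, -35], [65, 60, 0], 1],
    [[0, 0, -42], [78, 72, 0], 1],
    [[0, 0, -49], [90, 82, 0], 1],
    [[0, 0, -56], [100, 92, 0], 1],
    [[0, 0, -57.2], [102, 94, 0], 1],
    [[0, 0, -57.2], [102, 94, 0], 1],
  ],
)

```text
t: 21.57
position: [0.6436, 0.0132, 0.1383]
orientation: [-0.002, -0.121, 0.993, 0.0]
ft_force: [-1.9, -0.6, 0.9]
opening: 0.999
finger_force: 0.0
```

play_rows(
  rows=[
    [[0, 0, -7], [-3, 17, 0], 1],
    [[0, 0, -14], [-6, 34, 0], 1],
    [[0, 0, -21], [-9, 51, 0], 1],
    [[0, 0, -28], [-12, 68, 0], 1],
    [[0, 0, -35], [-15, 85, 0], 1],
    [[0, 0, -42], [-19, 102, 0], 1],
    [[0, 0, -49], [-22, 119, 0], 1],
    [[0, 0, -56], [-25, 134, 0], 1],
    [[0, 0, -57], [-25, 136, 0], 1],
    [[0, 0, -57], [-25, 136, 0], 1],
  ],
)

```text
t: 22.4
position: [0.6361, 0.15, 0.1394]
orientation: [-0.001, -0.579, 0.815, 0.0]
ft_force: [-0.2, -0.8, 0.4]
opening: 1.005
finger_force: 0.0
```

play_rows(
  rows=[
    [[0, 0, 0], [0, 0, 0], 1],
    [[0, 0, 0], [0, 0, 0], 1],
    [[0, 0, 0], [0, 0, 0], 1],
  ],
)

```text
t: 22.65
position: [0.6365, 0.1492, 0.1401]
orientation: [-0.0, -0.579, 0.815, -0.0]
ft_force: [0.6, -0.8, -0.4]
opening: 1.001
finger_force: 0.0
```

```bash
python3 - <<'E'
from fit import *
from pl import *
plan((637.7,150,34,251))
s=grab_frame("side")
# stamp check
hz=.062
for z0 in(4,12):
  M["stamp"]=box(60,34,z0,z0+22)+box(48,28,z0+22,z0+62);l=w2pix(s,[.655,-.127,.03])
  P=np.array([w2pix(s,[.6548+(a*np.cos(2.388)-b*np.sin(2.388))/1e3,-.1262+(a*np.sin(2.388)+b*np.cos(2.388))/1e3,z/1e3]) for a,b,z in M["stamp"]]);print(z0,P.min(0).round(1),P.max(0).round(1))
b=boxes_of("side","stamp")[:2];print([(np.round(x["rect"],1),x["conf"]) for x in b])
u,v=map(int,l);A=cv2.resize(s["color"][v-25:v+20,u-25:u+25],(400,360),interpolation=cv2.INTER_CUBIC)
u,v=map(int,w2pix(s,[.638,.15,.06]));B=cv2.resize(s["color"][v-45:v+45,u-50:u+50],(400,360),interpolation=cv2.INTER_CUBIC)
cv2.imwrite("pics/k.png",np.hstack([A,B]))
E
```

```text
t 22.65 at [ 636.5  149.2  140.1 -109.2] tilt 0.03 open 1.001 f 0.0 ft [ 0.6 -0.8 -0.4] q6 -1.1
(637.7, 150, 34, 251) turn -0.2 shift [ -1.2  -0.8 106.1] rows 2.5
4 [248.2 143.4] [260.9 170.3]
12 [248.2 141.2] [261.  168.2]
[(array([247.6, 143.8,  11.7,  25.5]), 0.52)]
```

View pics/k.png

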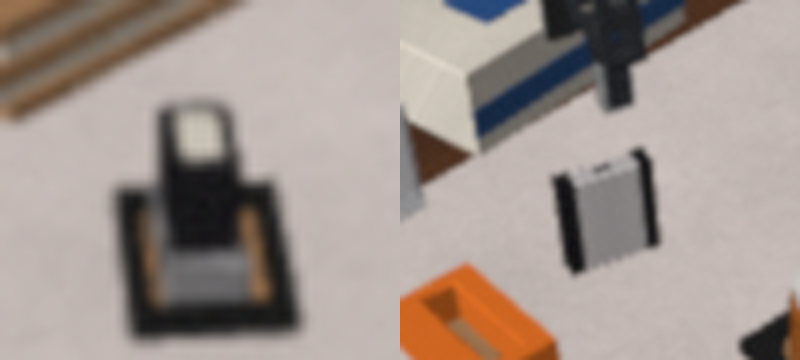

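The stamp stands fully inside its cut-out (205,230). The drive is upright at (605,210) below the gripper. Descending.

play_rows(
  rows=[
    [[0, 0, 0], [-1, -1, 12], 1],
    [[0, 0, 0], [-1, -1, 32], 1],
    [[0, 0, 0], [-1, -1, 58], 1],
    [[0, 0, 0], [-1, -1, 82], 1],
    [[0, 0, 0], [-1, -1, 98], 1],
    [[0, 0, 0], [-1, -1, 104], 1],
    [[0, 0, 0], [-1, -1, 104], 1],
    [[0, 0, 0], [-1, -1, 104], 0.2],
    [[0, 0, 0], [-1, -1, 104], -0.2],
    [[0, 0, 0], [-1, -1, 104], -0.4],
  ],
  force=40,
)

```text
t: 23.58
position: [0.6393, 0.1512, 0.038]
orientation: [0.001, -0.58, 0.814, -0.001]
ft_force: [-0.4, 0.8, -1.1]
opening: 0.603
finger_force: 0.0
```

play_rows(
  rows=[
    [[0, 0, 0], [0, 0, 0], -0.5],
    [[0, 0, 0], [0, 0, 0], -0.55],
    [[0, 0, 0], [0, 0, 0], -1],
    [[0, 0, 0], [0, 0, 0], -1],
    [[0, 0, 0], [0, 0, 0], -1],
    [[0, 0, 0], [0, 0, -5], -1],
    [[0, 0, 0], [0, 0, -18], -1],
    [[0, 0, 0], [0, 0, -40], -1],
    [[0, 0, 0], [0, 0, -62], -1],
    [[0, 0, 0], [0, 0, -70], -1],
  ],
)

```text
t: 24.42
position: [0.6397, 0.1512, 0.1101]
orientation: [0.002, -0.58, 0.814, -0.001]
ft_force: [1.1, -0.0, -1.1]
opening: 0.182
finger_force: 40.0
```

```bash
python3 - <<'E'
from pl import *
plan((596,285,110,215.5),(554.2,419.2,110,180),(554.2,419.2,40,180))
E
```

```text
t 24.42 at [ 639.7  151.2  110.1 -109. ] tilt 0.28 open 0.182 f 40.0 ft [ 1.1 -0.  -1.1] q6 -1.1
(596, 285, 110, 215.5) turn 35.5 shift [-1.122e+02  8.490e+01  1.000e-01] rows 5.0
(554.2, 419.2, 110, 180) turn 35.5 shift [-43.9 133.5  -0. ] rows 5.0
(554.2, 419.2, 40, 180) turn -0.0 shift [ 0.  0. 70.] rows 1.7
```

Grasped. Swinging over to the slot with the turn to line up.

play_rows(
  rows=[
    [[0, 0, 5], [-10, 7, 0], -1],
    [[0, 0, 12], [-30, 22, 0], -1],
    [[0, 0, 19], [-56, 41, 0], -1],
    [[0, 0, 26], [-84, 62, 0], -1],
    [[0, 0, 33], [-112, 83, 0], -1],
    [[0, 0, 40], [-140, 103, 0], -1],
    [[0, 0, 47], [-166, 123, 0], -1],
    [[0, 0, 54], [-190, 141, 0], -1],
    [[0, 0, 61], [-210, 155, 0], -1],
    [[0, 0, 67], [-221, 163, 0], -1],
  ],
)

```text
t: 25.25
position: [0.5541, 0.4159, 0.1061]
orientation: [-0.0, -0.033, 0.999, 0.0]
ft_force: [0.3, -0.7, -1.3]
opening: 0.182
finger_force: 39.9
```

play_rows(
  rows=[
    [[0, 0, 4], [0, 0, 0], -1],
    [[0, 0, 4], [0, 0, 0], -1],
    [[0, 0, 4], [0, 0, 0], -1],
    [[0, 0, 4], [0, 0, 0], -1],
    [[0, 0, 4], [0, 0, 0], -1],
  ],
)

```text
t: 25.67
position: [0.5559, 0.4123, 0.1062]
orientation: [-0.0, 0.0, 1.0, -0.0]
ft_force: [-0.3, -0.8, -1.7]
opening: 0.181
finger_force: 39.9
```

```bash
python3 - <<'E'
from pl import *
plan((554.2,419.2,80,180),(554.2,419.2,42,180))
E
```

```text
t 25.67 at [555.9 412.3 106.2 180. ] tilt 0.03 open 0.181 f 39.9 ft [-0.3 -0.8 -1.7] q6 0.55
(554.2, 419.2, 80, 180) turn -0.0 shift [ 1.7  6.9 26.2] rows 0.7
(554.2, 419.2, 42, 180) turn -0.0 shift [ 0.  0. 38.] rows 0.9
```

play_rows(
  rows=[
    [[0, 0, 0], [1, 4, 3], -1],
    [[0, 0, 0], [1.5, 6.5, 12], -1],
    [[0, 0, 0], [1.5, 6.5, 22], -1],
    [[0, 0, 0], [1.5, 6.5, 28], -1],
    [[0, 0, 0], [1.5, 6.5, 28], -1],
    [[0, 0, 0], [1.5, 6.5, 28], -1],
    [[0, 0, 0], [1.5, 6.5, 28], -1],
  ],
)

```text
t: 26.25
position: [0.5542, 0.4195, 0.0781]
orientation: [-0.0, 0.0, 1.0, -0.0]
ft_force: [0.2, -0.3, -1.0]
opening: 0.183
finger_force: 40.0
```

```bash
python3 - <<'E'
from fit import *
from pl import *
plan((554.2,419.2,42,180))
c=cur()[0];out=[]
for n in("side","top"):
    f=grab_frame(n);u,v=map(int,w2pix(f,[.554,.419,.04]))
    a=cv2.resize(f["color"][v-30:v+30,u-25:u+25],(400,480),interpolation=cv2.INTER_CUBIC)
    def dr(cx,cy,yaw,ax,by,z,col):
        y=np.radians(yaw);P=[w2pix(f,[(cx+sx*ax/2*np.cos(y)-sy*by/2*np.sin(y))/1e3,(cy+sx*ax/2*np.sin(y)+sy*by/2*np.cos(y))/1e3,z/1e3]) for sx,sy in((1,1),(1,-1),(-1,-1),(-1,1))]
        cv2.polylines(a,[((np.array(P)-[u-25,v-30]+.5)*8).astype(np.int32)],True,col,1)
    dr(554.2,419.2,0,76,24,34,(0,255,0));dr(554.2,419.2,0,100,60,34,(0,255,0));dr(c[0],c[1],c[3],64,16,c[2]-37,(0,0,255));dr(c[0],c[1],c[3],64,16,c[2]-37+75,(0,0,255))
    out.append(a)
cv2.imwrite("pics/l.png",np.hstack(out))
E
```

```text
t 26.25 at [554.2 419.5  78.1 180. ] tilt 0.02 open 0.183 f 40.0 ft [ 0.2 -0.3 -1. ] q6 0.56
(554.2, 419.2, 42, 180) turn -0.0 shift [-0.  -0.3 36.1] rows 0.9
```

View pics/l.png

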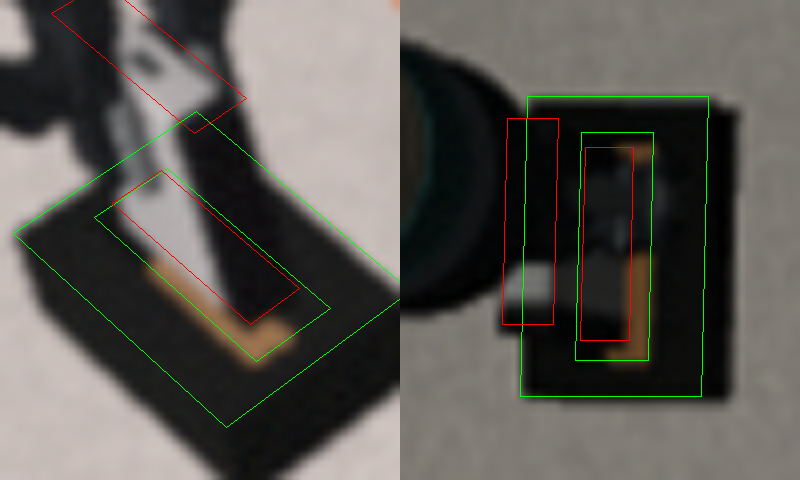

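Drive bottom corner in the side view (250,325) matches its prediction (252,323), and the slot rim corner (253,367) and the top-view rim (652,360) match within about 1.5 mm. Lowering into the slot.

play_rows(
  rows=[
    [[0, 0, 0], [0, 0, 3], -1],
    [[0, 0, 0], [0, 0, 7], -1],
    [[0, 0, 0], [0, 0, 11], -1],
    [[0, 0, 0], [0, 0, 15], -1],
    [[0, 0, 0], [0, 0, 19], -1],
    [[0, 0, 0], [0, 0, 23], -1],
    [[0, 0, 0], [0, 0, 27], -1],
    [[0, 0, 0], [0, 0, 30], -1],
    [[0, 0, 0], [0, 0, 30], -1],
  ],
)

```text
t: 27.1
position: [0.5536, 0.4191, 0.0472]
orientation: [-0.001, 0.0, 1.0, -0.0]
ft_force: [0.6, 0.2, -1.9]
opening: 0.18
finger_force: 40.0
```

play_rows(
  rows=[
    [[0, 0, 0], [0, 0, 3], -1],
    [[0, 0, 0], [0, 0, 6], -1],
    [[0, 0, 0], [0, 0, 7.5], -1],
    [[0, 0, 0], [0, 0, 8.5], -1],
    [[0, 0, 0], [0, 0, 8.5], -1],
    [[0, 0, 0], [0, 0, 8.5], -1],
  ],
)

```text
t: 27.6
position: [0.5545, 0.4198, 0.0412]
orientation: [0.0, 0.0, 1.0, 0.0]
ft_force: [-1.1, -1.4, 4.8]
opening: 0.185
finger_force: 40.9
```

```bash
python3 - <<'E'
from pl import *
plan((554.2,419.2,40,180))
E
```

```text
t 27.6 at [554.5 419.8  41.2 180. ] tilt 0.05 open 0.185 f 40.9 ft [-1.1 -1.4  4.8] q6 0.56
(554.2, 419.2, 40, 180) turn -0.0 shift [ 0.3 -0.6  1.2] rows 0.0
```

It met the floor at 41 (grasp at about 37, plus 4). I'll give a small extra push, then release and lift.

play_rows(
  rows=[
    [[0, 0, 0], [0, 0, 1], -1],
    [[0, 0, 0], [0, 0, 1.5], -1],
    [[0, 0, 0], [0, 0, 1.5], -1],
    [[0, 0, 0], [0, 0, 0], -1],
    [[0, 0, 0], [0, 0, 0], -0.5],
    [[0, 0, 0], [0, 0, 0], -0.3],
    [[0, 0, 0], [0, 0, 0], 0],
    [[0, 0, 0], [0, 0, 0], 0.4],
    [[0, 0, 0], [0, 0, 0], 0.4],
    [[0, 0, 0], [0, 0, -5], 0.4],
  ],
)

```text
t: 28.43
position: [0.5534, 0.419, 0.0435]
orientation: [-0.001, 0.0, 1.0, -0.001]
ft_force: [0.0, 0.5, 0.1]
opening: 0.699
finger_force: 0.0
```

play_rows(
  rows=[
    [[0, 0, 0], [0, 0, -20], 0.4],
    [[0, 0, 0], [0, 0, -50], 0.4],
    [[0, 0, 0], [0, 0, -85], 0.4],
    [[0, 0, 0], [0, 0, -115], 0.4],
    [[0, 0, 0], [10, -30, -125], 0.4],
    [[0, 0, 0], [20, -65, -125], 0.4],
    [[0, 0, 0], [30, -100, -125], 0.4],
    [[0, 0, 0], [30, -130, -125], 0.4],
    [[0, 0, 0], [30, -150, -125], 0.4],
    [[0, 0, 0], [30, -150, -125], 0.4],
  ],
)

```text
t: 29.27
position: [0.5235, 0.2661, 0.1702]
orientation: [-0.0, 0.002, 1.0, -0.001]
ft_force: [0.3, -0.8, -0.6]
opening: 0.698
finger_force: 0.0
```

```bash
python3 - <<'E'
from fit import *
from pl import plan
plan()
F={n:grab_frame(n) for n in("side","top")}
T=dict(jar=(456.2,122.4,0),loupe=(527.6,-378.5,0),stamp=(655,-126.3,136.8),drive=(554.3,419.5,0),weight=None,eraser=None)
for n,f in F.items():
  for k,p in T.items():
    print(n,k,[(np.round(x["rect"],1).tolist(),round(x["conf"],2)) for x in boxes_of(n,k)[:2]],end=" ")
    if p:
      y=np.radians(p[2]);c,s=np.cos(y),np.sin(y)
      P=np.array([w2pix(f,[(p[0]+a*c-b*s)/1e3,(p[1]+a*s+b*c)/1e3,(z+4)/1e3]) for a,b,z in M[k]]);print("pred",P.min(0).round(1),(P.max(0)-P.min(0)).round(1),end="")
    print()
f=F["side"];u,v=map(int,w2pix(f,[.554,.4195,.05]));d=f["color"][v-25:v+25,u-20:u+20]
# drive top edge rows: column profile through centre; predicted top front/back z=79
for z in(79,109): print(z,[w2pix(f,[.554+a,.4195+b,z/1e3]).round(1).tolist() for a,b in((.032,0),(-.032,0))])
cv2.imwrite("pics/m.png",cv2.resize(d,(640,800)))
g=f["color"].max(2);x=u;print(u,v,g[v-25:v+15,u].tolist())
E
```

```text
t 29.27 at [523.5 266.1 170.2 179.8] tilt 0.1 open 0.698 f 0.0 ft [ 0.3 -0.8 -0.6] q6 0.37
side jar [([236.5, 209.4, 22.1, 33.7], 0.65), ([218.0, 224.2, 55.5, 30.0], 0.23)] pred [237.4 210.2] [22.5 33. ]
side loupe [([322.4, 131.9, 16.3, 17.6], 0.63)] pred [326.7 132.5] [12.8 17. ]
side stamp [([245.7, 145.0, 14.1, 21.9], 0.8), ([323.2, 131.6, 14.5, 18.7], 0.39)] pred [248.2 143.4] [12.7 26.8]
side drive [([109.2, 257.0, 27.2, 33.3], 0.76)] pred [109.8 253.2] [30.1 41.7]
side weight [([306.4, 153.7, 9.2, 14.9], 0.58)] 
side eraser [] 
top jar [([215.0, 215.7, 20.8, 24.2], 0.79), ([298.4, 132.6, 39.7, 38.7], 0.68)] pred [214.7 213.6] [22.3 21.5]
top loupe [([300.3, 133.4, 39.1, 38.5], 0.65), ([407.7, 192.8, 17.0, 12.6], 0.62)] pred [404.3 190.3] [19.1 15.1]
top stamp [([307.6, 140.4, 20.6, 23.4], 0.82)] pred [306.  137.4] [25.4 26.5]
top drive [([350.9, 196.0, 20.6, 13.4], 0.39)] pred [105.3 173.2] [15.6 26.8]
top weight [([352.1, 196.5, 20.1, 15.1], 0.77)] 
top eraser [] 
79 [[113.1, 255.3], [130.6, 270.2]]
109 [[110.0, 245.6], [127.8, 260.4]]
124 271 [202, 204, 203, 203, 201, 198, 197, 201, 201, 200, 198, 196, 152, 76, 42, 72, 121, 150, 155, 163, 174, 176, 179, 182, 180, 163, 151, 163, 176, 179, 180, 180, 181, 182, 180, 176, 159, 121, 70, 37]
```

Everything matches its seated prediction. I'll compare the eraser and weight areas with the first picture and then hand in.

```bash
python3 - <<'E'
from h import *
f=grab_frame("side")["color"].astype(int);o=cv2.imread("pics/side0.png").astype(int)
for n,(l,t,w,h) in dict(eraser=(243,183,18,21),weight=(305,156,14,15)).items(): print(n,np.abs(f-o)[t:t+h,l:l+w].mean().round(1),np.abs(f-o)[t:t+h,l:l+w].max())
print(finish_job())
E
```

```text
eraser 7.2 10
weight 6.5 10
the job is handed in; nothing more can be done
None
```

The job is handed in at about 29 s: the jar, loupe, stamp and drive each stand upright on the floor of their own cut-outs by contact height and camera checks, and the eraser and paperweight were not moved.

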